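Find the heavy lens tin by feel

ROBOT

A 7-joint arm with a two-finger parallel gripper is mounted at the origin on the work surface. World frame = base frame: x ahead of the robot, y to its left, z up, the work surface at z = 0. Lengths are in m, angles in rad, forces in N, time in s.
With the tool pointing down it reaches from about 0.425 to 0.825 m from the base axis. Payload 3.6 kg.
Tool frame: the origin (TCP) lies at the very end of the fingers, on their centre line; the grasp point (between the pads) lies 19 mm behind it; x points along the fingers, z is the direction in which the jaws open and shut, and the axes are right-handed (so a half turn about x gives the same grasp; the last joint's range is limited). The gripper opens to 93 mm and grips with 3 to 60 N. Pads are 15 mm wide; open, the fingers measure 128 mm over their backs; the gripper's body (75 mm by 188 mm) begins 65 mm behind the grasp point.
Start: joints at [1.317, 0.615, -0.013, 1.423, 0.008, 1.103, -0.04], TCP at [0.147, -0.633, 0.219] pointing down, gripper open.
Joint ranges: [-3.12, 3.12], [-0.3, 2.06], [-1.34, 1.32], [0.26, 2.42], [-1.36, 4.5], [0.01, 1.98], [-2.84, 2.84]. Speed limits (rad/s): [2.79, 2.79, 3.14, 3.14, 3.14, 3.14, 3.14].

INTERFACE

Orientations are given as a 3x3 rotation matrix whose columns are the frame's x, y, z axes.
In Python, from workcell import monitor, vision, robot gives the robot as it stands.
- The arm moves only by the shell command python3 -m crank 'ROWS' [FORCE]. ROWS is a JSON object of lists of equal length, an entry for each row: "travel": the shift along the tool's x, y, z in cm, a list of three; "roll": the turn about the tool's x in rad; "hand": the finger opening in cm, from 0 to 9.3. In form: {"travel": [[dx, dy, dz], ...], "roll": [roll, ...], "hand": [hand, ...]}. A call has 1 to 20 rows; each row shifts and turns the pose as measured when the row begins, along the tool's axes as they then stand; what a row does not reach is not made up. A row lasts 1/10 s, in which the tool goes at most 50 mm and 8.59 degrees, less where a joint would pass 70% of its speed; a pose out of reach is approached as far as the arm can. A call is refused whole if a number of a shift passes 5 or a number of a turn 0.15, either way. A call with a gripper value outside its range is refused whole. The fingers move at their own pace and stop on an object; FORCE is the grip in N (left out, the last holds). Time passes only in rows, so rows that do not move let the fingers close. It gives the time, the measured TCP pose, the force and the opening at its end, in the units of the state.
- monitor.get_state(): the state, without advancing time (a new reading comes with each control period).
- vision.capture(name): name is "scene" or "top" or "wrist"; returns the picture (384x512x3 uint8, red, green, blue); there is no depth.
- vision.get_calibration(name): a dict with "intrinsics" (3x3 intrinsics, pixels), "extrinsics" (4x4, takes a point from world to camera coordinates). Camera axes: x right, y down, z forward; pixel columns grow to the right and rows downward; lengths in m; the calibration is good to about 2 mm. A picture is of the moment at which its call begins: read the wrist's pose just before it. get_calibration takes no time and is no camera call; for the wrist camera it gives the pose at the moment of the call.
- robot.sign_off(): hands the job in, once; it reports no verdict.
The state is a dict: "clock": time; "joints": joint angles; "qd": joint speeds; "joint_efforts": joint torques, N m; "tcp_pos": TCP position; "ee_rot": TCP orientation; "ft_force": force on the tool from outside, world axes, zero at the start; "ft_torque": the same for the moment, N m; "width": opening from 0.0 (shut) to 1.0 (fully open).
Only numpy, scipy, OpenCV 4.12 (cv2) and the standard library are available. Lean on these libraries where they do the work, as an engineer would, in place of code of your own. Each camera call takes 0.05 s, during which the arm holds its last target.

TASK

The brass lens set is in one of the three identical tins in the low cabinet's drawer, and only weight tells which: pull the drawer out to its stop and leave it open, then heft the tins one at a time from the robot's left to its right, lifting each clear of its compartment and standing it back before trying the next (the last need not go back if it is the one you want). Then hold the heaviest tin up over the open drawer in the gripper, upright, its bottom at least 10 cm above the cabinet top, and finish while still holding it there, with the other two standing in the drawer. Do not disturb the other things on the bench.

Things in the scene. Friction and masses are not known exactly. Their poses are not given: they have to be found in the camera images.
- cabinet: low grey steel cabinet fixed to the table, 260 mm deep (x), 440 mm wide (y), 115 mm tall, with one drawer in its front; place and yaw vary. A low wooden rack with spare objectives (85 mm tall) is fixed on the rear third of its top. Origin: middle of the lower front edge, at table height, in the plane of the closed drawer's face; x points from its front to its back (the drawer opens along -x), y to the robot's left, z up.
- drawer (a joint): how far the drawer is out, in m: 0 closed, 0.17 at its stop; it starts 0 to 0.03 out, slides with 2 to 4 N of resistance and stays where it is left. Its blue front panel is 15 mm thick and 434 mm wide, top edge 102 mm above the table.
- tray (a point): point on the drawer's black floor, 18 mm above the table, in the middle compartment, 85 mm behind the front panel's inner face; axes as the cabinet's, moves with the drawer. Two dividers (5 mm thick, 10 mm tall, along x at y = +-62.5 mm) part three compartments centred at y = +125, 0, -125 mm; side and back walls are 30 mm tall. Fully out, 170 mm behind the panel is open from above.
- handle (a point): middle of the drawer's round steel bar handle, on the bar's axis. The bar is 11 mm thick and 140 mm long, parallel to the cabinet's y axis, 83 mm above the table and 45 mm in front of the drawer's front panel (39 mm free gap behind it), carried by two posts 64 mm either side of the middle. It moves with the drawer; axes as the cabinet's.
- tin_1: one of three closed tins exactly alike: 56 mm diameter, 70 mm tall, aluminium with a yellow lid fixed shut (top 16 mm). One stands in each compartment, in varying order, 60 to 115 mm behind the front panel's inner face. The heaviest weighs 0.54 to 0.66 kg, the others 0.15 to 0.30 kg. Origin: centre of the underside, z up the axis. Rides with the drawer, may slide a little on its floor.
- tin_2: one of three closed tins exactly alike: 56 mm diameter, 70 mm tall, aluminium with a yellow lid fixed shut (top 16 mm). One stands in each compartment, in varying order, 60 to 115 mm behind the front panel's inner face. The heaviest weighs 0.54 to 0.66 kg, the others 0.15 to 0.30 kg. Origin: centre of the underside, z up the axis. Rides with the drawer, may slide a little on its floor.
- tin_3: one of three closed tins exactly alike: 56 mm diameter, 70 mm tall, aluminium with a yellow lid fixed shut (top 16 mm). One stands in each compartment, in varying order, 60 to 115 mm behind the front panel's inner face. The heaviest weighs 0.54 to 0.66 kg, the others 0.15 to 0.30 kg. Origin: centre of the underside, z up the axis. Rides with the drawer, may slide a little on its floor.
- objective: bystander, not to be disturbed: small brass microscope objective, 30 mm diameter, 45 mm tall, standing on the table left of the open drawer, nearer the robot; origin at the centre of its underside, z up
- eyepiece: bystander, not to be disturbed: black eyepiece, 38 mm diameter, 54 mm tall, standing on the table right of the drawer's path; origin at the centre of its underside, z up
- screwdriver: bystander, not to be disturbed: screwdriver 180 mm long lying on the table to the left of the drawer's path; origin under its middle
- cleaner: bystander, not to be disturbed: blue bottle with a white cap, 54 mm diameter, 120 mm tall, on the table just left of the drawer's path; origin at the centre of its underside, z up
- mug: bystander, not to be disturbed: red mug, 80 mm diameter and 95 mm tall with a handle, on the table right of the drawer's path; origin at the centre of its underside, z up
- jar: bystander, not to be disturbed: amber jar with a black lid, 66 mm diameter, 80 mm tall, on the table just right of the drawer's path; origin at the centre of its underside, z up

How it is judged:
By the outcome, as a careful person would: the job done as asked, in the order asked, and still so for the second after the job is handed in, while the arm keeps its last pose, push and grip.
It also fails if it takes over 72 s, if anything falls off the work surface, if the arm or the gripper's body presses on something with over 40 N, if the wrist force passes 120 N, or if a joint passes its speed limit or range.

## Working session

There is one attempt and no reset: what is moved stays moved. The work goes in short steps, Python scripts to look and compute and a shell command to move; the robot and the scene stay as the last step left them, time stands still between calls to the robot, and variables do not carry over. Pictures are saved under pics/ and viewed, and the job is handed in when it is done.

```bash
ls; mkdir -p pics; python3 - <<'E'
from workcell import monitor, vision, robot
import cv2, numpy as np
s=monitor.get_state()
for k,v in s.items(): print(k,np.round(v,3).tolist())
for n in ["scene","top","wrist"]:
    im=vision.capture(n); cv2.imwrite(f"pics/{n}0.png",im[:,:,::-1])
    c=vision.get_calibration(n); print(n,np.round(c["intrinsics"],1).tolist(),np.round(c["extrinsics"],3).tolist())
E
```

```text
pics
clock 0.0
joints [1.317, 0.616, -0.013, 1.425, 0.008, 1.103, -0.04]
qd [0.0, 0.002, 0.0, -0.001, -0.001, -0.0, -0.001]
joint_efforts [0.0, -45.894, 0.209, -16.575, -0.061, 0.02, 0.0]
tcp_pos [0.147, -0.632, 0.217]
ee_rot [[-0.001, 0.974, 0.226], [0.002, 0.226, -0.974], [-1.0, -0.0, -0.003]]
ft_force [-0.743, -0.414, -0.145]
ft_torque [-0.063, -0.046, 0.014]
width 1.001
scene [[349.3, 0.0, 253.7], [0.0, 349.3, 191.0], [0.0, 0.0, 1.0]] [[-0.634, 0.773, 0.006, 0.392], [0.534, 0.444, -0.72, -0.274], [-0.559, -0.454, -0.694, 1.34], [0.0, 0.0, 0.0, 1.0]]
top [[415.4, 0.0, 251.0], [0.0, 415.4, 194.5], [0.0, 0.0, 1.0]] [[-0.005, -1.0, -0.004, -0.002], [-0.999, 0.005, -0.051, 0.6], [0.051, 0.004, -0.999, 1.131], [0.0, 0.0, 0.0, 1.0]]
wrist [[333.4, 0.0, 256.1], [0.0, 333.4, 192.5], [0.0, 0.0, 1.0]] [[0.225, -0.974, -0.001, -0.649], [-0.94, -0.218, 0.264, -0.031], [-0.257, -0.058, -0.965, 0.39], [0.0, 0.0, 0.0, 1.0]]
```

View pics/top0.png

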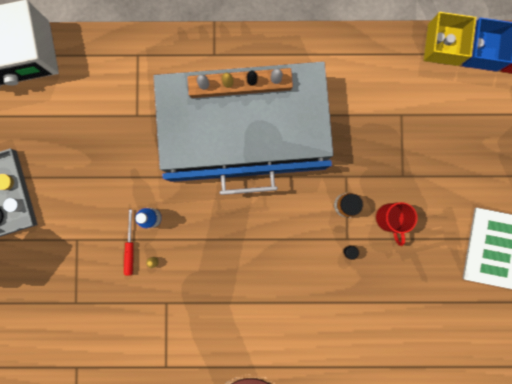

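View pics/scene0.png

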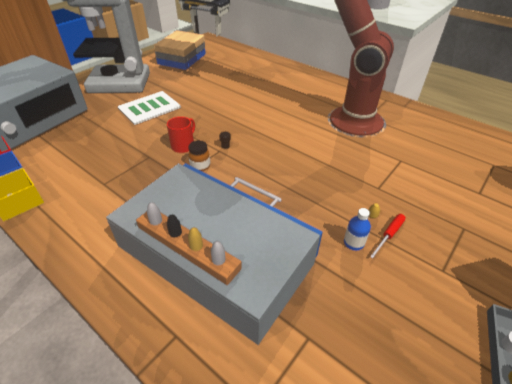

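```bash
cat > h.py <<'E'
import numpy as np, cv2
from workcell import monitor, vision
def ray(cal,uv,z):
    K=np.array(cal["intrinsics"]);E=np.array(cal["extrinsics"]);R=E[:3,:3];t=E[:3,3]
    uv=np.atleast_2d(np.asarray(uv,float))
    d=(np.linalg.inv(K)@np.c_[uv,np.ones(len(uv))].T).T@R
    o=-R.T@t
    return o+d*((z-o[2])/d[:,2])[:,None]
def st():
    s=monitor.get_state(); R=np.array(s["ee_rot"])
    print("t",round(s["clock"],2),"tcp",np.round(s["tcp_pos"],4),"F",np.round(s["ft_force"],1),"w",round(s["width"],3)); return s,np.array(s["tcp_pos"]),R
E
python3 - <<'E'
from h import *
im=cv2.imread("pics/top0.png"); cal=vision.get_calibration("top")
hsv=cv2.cvtColor(im,cv2.COLOR_BGR2HSV)
m=cv2.inRange(hsv,(100,150,60),(125,255,255)); m[:, :160]=0; m[:,345:]=0; m[:140]=0;m[200:]=0
v,u=np.nonzero(m); print(len(u),u.min(),u.max(),v.min(),v.max())
top=[(c,v[u==c].min(),v[u==c].max(),) for c in range(165,332,15)]; print(top)
# handle : light grey
crop=im[140:210,150:345]; cv2.imwrite("pics/crop0.png",cv2.resize(crop,None,fx=4,fy=4,interpolation=cv2.INTER_CUBIC))
# objects
for n,uv,z in [("cap",(141,217),.12),("jar",(350,203),.08),("eyep",(351,252),.054),("mug",(402,217),.095),("obj",(152,263),.045),("sd_t",(131,210),.01),("sd_b",(128,275),.015),("hL",(222,193),.083),("hR",(275,188),.083),("pL",(164,179),.102),("pR",(331,165),.102),("cabrearL",(154,76),.115),("cabrearR",(325,63),.115),("frontL",(159,169),.115),("frontR",(331,158),.115)]:
    print(n,np.round(ray(cal,uv,z)[0],3))
E
```

```text
1327 164 330 160 179
[(165, np.int64(174), np.int64(178)), (180, np.int64(171), np.int64(179)), (195, np.int64(170), np.int64(178)), (210, np.int64(169), np.int64(177)), (225, np.int64(169), np.int64(174)), (240, np.int64(167), np.int64(174)), (255, np.int64(165), np.int64(172)), (270, np.int64(165), np.int64(170)), (285, np.int64(163), np.int64(171)), (300, np.int64(162), np.int64(170)), (315, np.int64(161), np.int64(168)), (330, np.int64(162), np.int64(164))]
cap [0.54  0.271 0.12 ]
jar [ 0.573 -0.262  0.08 ]
eyep [ 0.445 -0.269  0.054]
mug [ 0.537 -0.391  0.095]
obj [0.417 0.26  0.045]
sd_t [0.559 0.328 0.01 ]
sd_b [0.381 0.333 0.015]
hL [0.601 0.071 0.083]
hR [ 0.613 -0.067  0.083]
pL [0.636 0.218 0.102]
pR [ 0.67  -0.21   0.102]
cabrearL [0.9   0.242 0.115]
cabrearR [ 0.931 -0.196  0.115]
frontL [0.661 0.228 0.115]
frontR [ 0.687 -0.208  0.115]
```

View pics/crop0.png

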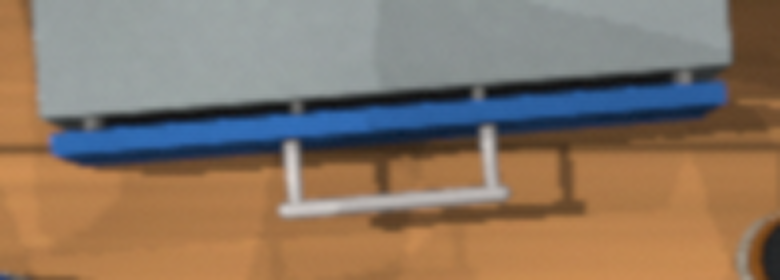

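```bash
cat >> h.py <<'E'
def rotd(a): # roll about tool x
    c,s=np.cos(a),np.sin(a); return np.array([[1,0,0],[0,c,-s],[0,s,c]])
def plan(target,rolltot,n):
    """n rows; linear world path with equal roll steps; prints travel in cm tool axes"""
    s,p,R=st(); d=(np.array(target)-p)/n; r=rolltot/n
    print("step norm",np.linalg.norm(d)); T=[]
    for i in range(n):
        T.append(np.round(R.T@d*100,1).tolist()); R=R@rotd(r)
    print("travel",T,"roll",round(r,3)); print("final z axis",R[:,2])
def need(target):
    s,p,R=st(); print("tool cm",np.round(R.T@(np.array(target)-p)*100,2))
E
python3 - <<'E'
from h import *
plan([.59,0.0,.217],-1.41,18)
print(np.linalg.inv(np.array(vision.get_calibration("wrist")["extrinsics"]))[:3,3])
E
```

```text
t 0.15 tcp [ 0.1467 -0.6326  0.2177] F [-1.  -0.3  0.5] w 1.004
step norm 0.04291620585328796
travel [[0.0, 3.2, -2.9], [0.0, 3.4, -2.6], [0.0, 3.6, -2.3], [0.0, 3.8, -2.0], [0.0, 3.9, -1.7], [0.0, 4.0, -1.4], [0.0, 4.1, -1.1], [0.0, 4.2, -0.8], [0.0, 4.3, -0.4], [0.0, 4.3, -0.1], [0.0, 4.3, 0.2], [0.0, 4.3, 0.6], [0.0, 4.2, 0.9], [0.0, 4.1, 1.2], [0.0, 4.0, 1.5], [0.0, 3.9, 1.8], [0.0, 3.7, 2.1], [0.0, 3.5, 2.4]] roll -0.078
final z axis [ 9.97754484e-01  6.69766727e-02 -3.39904009e-04]
[ 0.21741589 -0.61647875  0.38322051]
```

```bash
python3 -m crank '{"travel":[[0,3.2,-2.9],[0,3.4,-2.6],[0,3.6,-2.3],[0,3.8,-2.0],[0,3.9,-1.7],[0,4.0,-1.4]],"roll":[-0.078,-0.078,-0.078,-0.078,-0.078,-0.078],"hand":[9.3,9.3,9.3,9.3,9.3,9.3]}' 
python3 - <<'E'
from h import *
s,p,R=st(); print(R)
plan([.59,0.0,.217],np.arctan2(R[1,2],R[0,2])-.073,13)
E
```

```text
clock: 0.75
tcp_pos: [0.2916, -0.4207, 0.2139]
ee_rot: [[-0.007, 0.765, 0.643], [0.001, 0.643, -0.765], [-1.0, -0.005, -0.005]]
ft_force: [1.2, 0.0, -0.1]
width: 1.0
t 0.75 tcp [ 0.2916 -0.4207  0.2139] F [ 1.2  0.  -0.1] w 1.0
[[-6.77119376e-03  7.65443600e-01  6.43467362e-01]
 [ 9.82349482e-04  6.43486895e-01 -7.65456498e-01]
 [-9.99976593e-01 -4.55094444e-03 -5.10910757e-03]]
t 0.75 tcp [ 0.2916 -0.4207  0.2139] F [ 1.2  0.  -0.1] w 1.0
step norm 0.03967442125868957
travel [[-0.0, 3.8, -1.0], [-0.0, 3.9, -0.7], [-0.0, 3.9, -0.4], [-0.0, 4.0, -0.1], [-0.0, 4.0, 0.1], [-0.0, 3.9, 0.4], [-0.0, 3.9, 0.7], [-0.0, 3.8, 1.0], [-0.0, 3.8, 1.3], [-0.0, 3.7, 1.5], [-0.0, 3.5, 1.8], [-0.0, 3.4, 2.1], [-0.0, 3.2, 2.3]] roll -0.073
final z axis [ 0.99731321  0.07295006 -0.00668149]
```

```bash
python3 -m crank '{"travel":[[0,3.8,-1.0],[0,3.9,-0.7],[0,3.9,-0.4],[0,4.0,-0.1],[0,4.0,0.1],[0,3.9,0.4],[0,3.9,0.7],[0,3.8,1.0],[0,3.8,1.3],[0,3.7,1.5],[0,3.5,1.8],[0,3.4,2.1],[0,3.2,2.3],[0,0,0]],"roll":[-0.073,-0.073,-0.073,-0.073,-0.073,-0.073,-0.073,-0.073,-0.073,-0.073,-0.073,-0.073,-0.073,0],"hand":[9.3,9.3,9.3,9.3,9,8,7,6,5,4,3.5,3.5,3.5,3.5]}' 
python3 - <<'E'
from h import *
s,p,R=st(); print(R)
cal=vision.get_calibration("wrist"); im=vision.capture("wrist"); cv2.imwrite("pics/w1.png",im[:,:,::-1])
np.savez("w1.npz",K=cal["intrinsics"],E=cal["extrinsics"])
E
```

```text
clock: 2.15
tcp_pos: [0.5905, 0.031, 0.2105]
ee_rot: [[-0.008, -0.125, 0.992], [0.005, 0.992, 0.125], [-1.0, 0.006, -0.008]]
ft_force: [-0.7, 1.4, -0.3]
width: 0.376
t 2.15 tcp [0.5905 0.031  0.2105] F [-0.7  1.4 -0.3] w 0.376
[[-0.00830595 -0.12497789  0.99212476]
 [ 0.00476442  0.99214278  0.12502004]
 [-0.99995415  0.0057653  -0.00764524]]
```

View pics/w1.png

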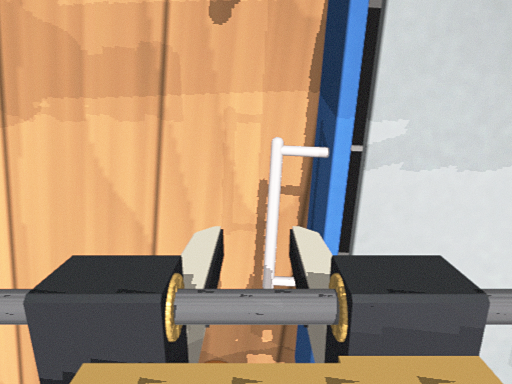

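```bash
python3 - <<'E'
from h import *
f=np.load("w1.npz"); cal={"intrinsics":f["K"],"extrinsics":f["E"]}
im=cv2.imread("pics/w1.png"); hsv=cv2.cvtColor(im,cv2.COLOR_BGR2HSV)
# bar: bright unsaturated pixels near col 273
pts=[]
for r in range(145,275,5):
    c=np.nonzero((hsv[r,255:290,1]<60)&(hsv[r,255:290,2]>180))[0]+255
    if r in (150,155): continue
    if len(c): pts.append((c.mean(),r))
w=ray(cal,pts,.083); l=np.polyfit(w[:,1],w[:,0],1); print("bar x=",l,"rms",np.std(w[:,0]-np.polyval(l,w[:,1])))
print(ray(cal,[(278,138),(283,152),(272,281)],.083))
# blue bright top
pe=[];pi=[]
for r in range(5,250,10):
    c=np.nonzero((hsv[r,:,0]>100)&(hsv[r,:,0]<125)&(hsv[r,:,1]>100)&(hsv[r,:,2]>190))[0]
    if len(c)>5: pe.append((c.min(),r));pi.append((c.max(),r))
for q in(pe,pi):
    w=ray(cal,q,.102); l=np.polyfit(w[:,1],w[:,0],1); print("panel",l,"rms",np.std(w[:,0]-np.polyval(l,w[:,1])),len(q))
pc=[(384,0),(350,254)]
w=ray(cal,pc,.115);print("cab front",w)
E
```

```text
bar x= [-0.07850477  0.60798781] rms 0.00032997256807121246
[[ 0.60260059  0.07568493  0.083     ]
 [ 0.60870395  0.06411545  0.083     ]
 [ 0.6164283  -0.0626959   0.083     ]]
panel [-0.0761632   0.65401886] rms 0.00069764290295283 25
panel [-0.07625769  0.66641292] rms 0.0002814429595664234 25
cab front [[ 0.66051475  0.1829394   0.115     ]
 [ 0.67505404 -0.01071251  0.115     ]]
```

```bash
python3 - <<'E'
from h import *
need([.6077,.003,.2105])
E
python3 -m crank '{"travel":[[0,-1.45,1.0],[0,-1.45,0.8],[0,0,0]],"roll":[0.024,0.024,0],"hand":[3.5,3.5,3.5]}'
python3 - <<'E'
from h import *
s,p,R=st();print(R[:,2]); need([.6077,.003,.064])
E
```

```text
t 2.2 tcp [0.5894 0.0275 0.2102] F [ 0.  -0.9 -0.1] w 0.376
tool cm [-0.05 -2.65  1.52]
clock: 2.5
tcp_pos: [0.6092, -0.0043, 0.2089]
ee_rot: [[-0.014, -0.067, 0.998], [-0.003, 0.998, 0.067], [-1.0, -0.002, -0.014]]
ft_force: [0.7, 0.4, -0.1]
width: 0.374
t 2.5 tcp [ 0.6092 -0.0043  0.2089] F [ 0.7  0.4 -0.1] w 0.374
[ 0.99765254  0.06696196 -0.01433537]
t 2.5 tcp [ 0.6092 -0.0043  0.2089] F [ 0.7  0.4 -0.1] w 0.374
tool cm [14.48  0.76  0.11]
```

```bash

python3 -m crank '{"travel":[[2.8,0.4,0],[3,0.3,0],[3,0,0],[2.5,0,0],[2,0,0],[0.5,0,0],[0,0,0]],"roll":[-0.01,0,0,0,0,0,0],"hand":[3.5,3.5,3.5,3.5,3.5,3.5,3.5]}'
python3 - <<'E'
from h import *
s,p,R=st();print(R[:,2]); need([.6077,.003,.064])
im=vision.capture("wrist"); cv2.imwrite("pics/w2.png",im[:,:,::-1])
E
```

```text
clock: 3.2
tcp_pos: [0.6045, -0.0065, 0.0683]
ee_rot: [[-0.014, -0.063, 0.998], [-0.006, 0.998, 0.063], [-1.0, -0.006, -0.014]]
ft_force: [0.0, -1.1, 0.3]
width: 0.379
t 3.2 tcp [ 0.6045 -0.0065  0.0683] F [ 0.  -1.1  0.3] w 0.379
[ 0.99791972  0.0628448  -0.01437932]
t 3.2 tcp [ 0.6045 -0.0065  0.0683] F [ 0.  -1.1  0.3] w 0.379
tool cm [0.42 0.93 0.38]
```

View pics/w2.png

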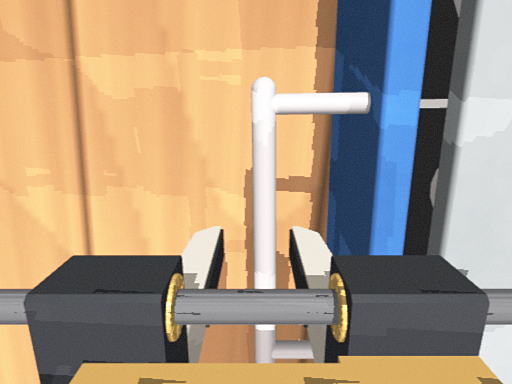

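```bash

python3 -m crank '{"travel":[[0.4,0,0.3],[0,0,0],[0,0,0],[0,0,0],[0,0,0]],"roll":[-0.013,0,0,0,0],"hand":[3,1,0.5,0.5,0.5]}' 30
python3 -m crank '{"travel":[[0,0,-1.5],[0,0,-2],[0,0,-2],[0,0,-2]],"roll":[0,0,0,0],"hand":[0.5,0.5,0.5,0.5]}' 30
python3 - <<'E'
from h import *
s,p,R=st();print(R[:,2])
E
```

```text
clock: 3.75
tcp_pos: [0.6096, -0.0066, 0.0681]
ee_rot: [[-0.008, -0.076, 0.997], [-0.007, 0.997, 0.076], [-1.0, -0.006, -0.008]]
ft_force: [0.4, -0.5, -3.3]
width: 0.104
clock: 4.15
tcp_pos: [0.5441, -0.0115, 0.0681]
ee_rot: [[0.015, -0.075, 0.997], [-0.002, 0.997, 0.075], [-1.0, -0.003, 0.015]]
ft_force: [3.4, 0.2, -4.1]
width: 0.108
t 4.15 tcp [ 0.5441 -0.0115  0.0681] F [ 3.4  0.2 -4.1] w 0.108
[0.99705409 0.07530375 0.01457676]
```

```bash

python3 -m crank '{"travel":[[0.1,0,-2],[0.1,0,-2],[0,0,-2],[0,0,-1],[0,0,-0.7],[0,0,-0.5]],"roll":[0,0,0,0,0,0],"hand":[0.5,0.5,0.5,0.5,0.5,0.5]}' 30
python3 -m crank '{"travel":[[0,0,-0.5],[0,0,-0.5],[0,0,-0.5]],"roll":[0,0,0],"hand":[0.5,0.5,0.5]}' 30
python3 -m crank '{"travel":[[0,0,-0.5],[0,0,-0.5]],"roll":[0,0],"hand":[0.5,0.5]}' 30
E
```

```text
clock: 4.75
tcp_pos: [0.4695, -0.0171, 0.068]
ee_rot: [[0.038, -0.076, 0.996], [0.001, 0.997, 0.076], [-0.999, -0.002, 0.038]]
ft_force: [3.3, -0.4, -2.3]
width: 0.107
clock: 5.05
tcp_pos: [0.4572, -0.0181, 0.068]
ee_rot: [[0.044, -0.075, 0.996], [0.002, 0.997, 0.075], [-0.999, -0.002, 0.044]]
ft_force: [2.5, -0.8, 0.0]
width: 0.107
clock: 5.25
tcp_pos: [0.4481, -0.0187, 0.068]
ee_rot: [[0.047, -0.076, 0.996], [0.002, 0.997, 0.076], [-0.999, -0.002, 0.047]]
ft_force: [14.2, -1.1, -17.6]
width: 0.108bash: E: command not found
```

```bash

python3 -m crank '{"travel":[[0,0,0.0],[0,0,0],[0,0,0]],"roll":[0,0,0],"hand":[2,3.5,3.5]}'
python3 -m crank '{"travel":[[-1.5,0,0],[-3,0,0],[-4,0,0],[-4,0,0],[-2,0,0],[0,0,0]],"roll":[0,0,0,0,0,0],"hand":[3.5,3.5,3.5,3.5,3.5,3.5]}'
python3 - <<'E'
from h import *
s,p,R=st();print(R[:,0])
for n in ["top","scene"]:
  im=vision.capture(n); cv2.imwrite(f"pics/{n}3.png",im[:,:,::-1])
E
```

```text
clock: 5.55
tcp_pos: [0.4446, -0.0189, 0.0675]
ee_rot: [[0.042, -0.076, 0.996], [0.001, 0.997, 0.076], [-0.999, -0.002, 0.041]]
ft_force: [-0.2, -0.6, -0.2]
width: 0.315
clock: 6.15
tcp_pos: [0.4333, -0.0181, 0.2153]
ee_rot: [[0.027, -0.078, 0.997], [0.001, 0.997, 0.078], [-1.0, -0.001, 0.027]]
ft_force: [-0.3, -1.1, -0.9]
width: 0.375
t 6.15 tcp [ 0.4333 -0.0181  0.2153] F [-0.3 -1.1 -0.9] w 0.375
[ 0.02709969  0.00100389 -0.99963223]
```

View pics/top3.png

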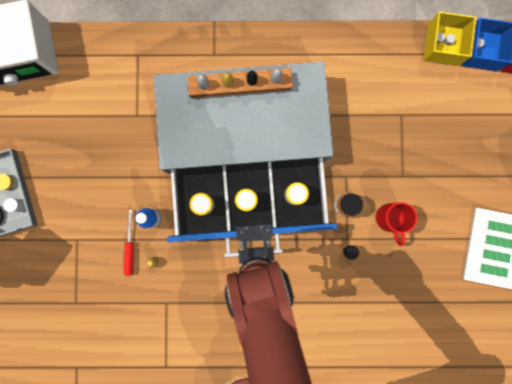

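View pics/scene3.png

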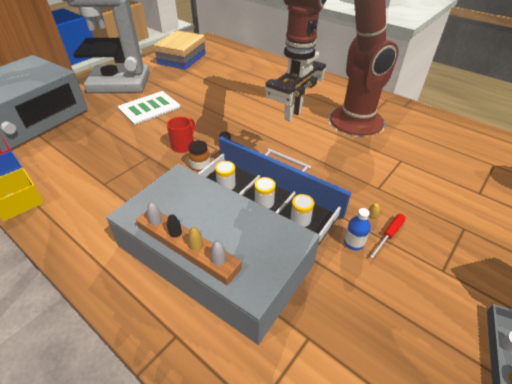

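```bash
cat >> h.py <<'E'
def tins(im,cal,z=.088):
    hsv=cv2.cvtColor(im,cv2.COLOR_RGB2HSV)
    m=((hsv[...,2]>190)&((hsv[...,1]<90)|((hsv[...,0]>20)&(hsv[...,0]<35)))).astype(np.uint8)
    m[:160]=0;m[240:]=0;m[:,:178]=0;m[:,325:]=0
    m=cv2.morphologyEx(m,cv2.MORPH_OPEN,np.ones((5,5)))
    for c in cv2.findContours(m,cv2.RETR_EXTERNAL,cv2.CHAIN_APPROX_NONE)[0]:
        if cv2.contourArea(c)>100:
            (u,v),r=cv2.minEnclosingCircle(c); w=ray(cal,[(u,v),(u+r,v)],z); print("tin px",round(u,1),round(v,1),"world",np.round(w[0],4),"rad",round(abs(w[1,1]-w[0,1]),4))
E
python3 - <<'E'
from h import *
im=cv2.imread("pics/top3.png")[:,:,::-1].copy();cal=vision.get_calibration("top")
tins(im,cal)
th=.077; X=np.array([np.cos(th),np.sin(th)])
a=ray(cal,[(168,237.5),(335,226)],.102); b=ray(cal,[(160,169),(329,158)],.115); print(a,b)
print("panel front proj",a[:,:2]@X,"cab front",b[:,:2]@X)
cv2.imwrite("pics/crop3.png",cv2.resize(im[140:260,150:350,::-1],None,fx=4,fy=4,interpolation=cv2.INTER_CUBIC))
E
```

```text
tin px 200.4 203.6 world [0.5735 0.126  0.088 ] rad 0.0285
tin px 245.6 199.5 world [0.5835 0.0091 0.088 ] rad 0.0283
tin px 296.7 193.1 world [ 0.5994 -0.123   0.088 ] rad 0.0287
[[ 0.48732579  0.20650452  0.102     ]
 [ 0.51456433 -0.21784014  0.102     ]] [[ 0.6607505   0.22510648  0.115     ]
 [ 0.68655768 -0.20267138  0.115     ]]
panel front proj [0.50176697 0.49628254] cab front [0.67610875 0.66893311]
```

View pics/crop3.png

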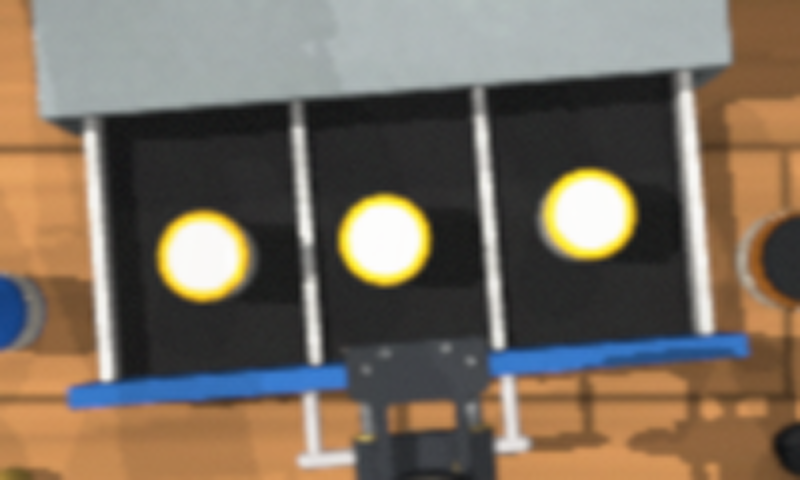

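```bash
python3 - <<'E'
from h import *
cal=vision.get_calibration("top")
w=ray(cal,[(220.25,192.75),(225,255.3)],.083);print(w,np.linalg.norm(w[1]-w[0]))
for n in(0,3):
  im=cv2.imread(f"pics/top{n}.png");hsv=cv2.cvtColor(im,cv2.COLOR_BGR2HSV)
  m=cv2.inRange(hsv,(100,130,60),(125,255,255))
  R=[]
  for c in list(range(180,222,2))+list(range(285,325,2)):
    r=np.nonzero(m[150:245,c])[0]+150; R.append((c,r.min()))
  w=ray(cal,R,.102); th=.077; q=w[:,:2]@[np.cos(th),np.sin(th)]; print(n,np.median(q),q.std(), "inner edge")
E
```

```text
[[0.60161125 0.07512147 0.083     ]
 [0.43999021 0.06299262 0.083     ]] 0.16207551188818808
0 0.6672203876560521 0.001161496476874611 inner edge
3 0.506099673444663 0.0009239538005051614 inner edge
```

```bash
python3 - <<'E'
from h import *
plan([.5735,.126,.21],1.571,12)
print(np.round(monitor.get_state()["joints"],2))
E
```

```text
t 6.25 tcp [ 0.4317 -0.0183  0.2128] F [-0.1 -0.6 -0.9] w 0.377
step norm 0.01685836739729397
travel [[0.1, 1.1, 1.3], [0.1, 1.3, 1.1], [0.1, 1.4, 0.9], [0.1, 1.5, 0.8], [0.1, 1.6, 0.5], [0.1, 1.7, 0.3], [0.1, 1.7, 0.1], [0.1, 1.7, -0.1], [0.1, 1.7, -0.3], [0.1, 1.6, -0.5], [0.1, 1.5, -0.7], [0.1, 1.4, -0.9]] roll 0.131
final z axis [ 7.82675791e-02 -9.96932296e-01  4.28903677e-04]
[ 0.42  0.32 -0.55  2.03  0.23  0.83 -0.18]
```

```bash
python3 -m crank '{"travel":[[0.1,1.1,1.3],[0.1,1.3,1.1],[0.1,1.4,0.9],[0.1,1.5,0.8],[0.1,1.6,0.5],[0.1,1.7,0.3],[0.1,1.7,0.1],[0.1,1.7,-0.1],[0.1,1.7,-0.3],[0.1,1.6,-0.5],[0.1,1.5,-0.7],[0.1,1.4,-0.9],[0,0,0]],"roll":[0.131,0.131,0.131,0.131,0.131,0.131,0.131,0.131,0.131,0.131,0.131,0.131,0],"hand":[9,9,9,9,9,9,9,9,9,9,9,9,9]}'
python3 - <<'E'
from h import *
need([.5735,.126,.048]); print(np.array(monitor.get_state()["ee_rot"]).round(3))
im=vision.capture("wrist"); cv2.imwrite("pics/w4.png",im[:,:,::-1])
E
```

```text
clock: 7.55
tcp_pos: [0.5633, 0.1236, 0.1673]
ee_rot: [[-0.042, 0.999, 0.015], [-0.015, 0.014, -1.0], [-0.999, -0.042, 0.015]]
ft_force: [1.0, 0.1, -1.2]
width: 0.966
t 7.55 tcp [0.5633 0.1236 0.1673] F [ 1.   0.1 -1.2] w 0.966
tool cm [11.87  1.53 -0.41]
[[-0.042  0.999  0.015]
 [-0.015  0.014 -1.   ]
 [-0.999 -0.042  0.015]]
```

View pics/w4.png

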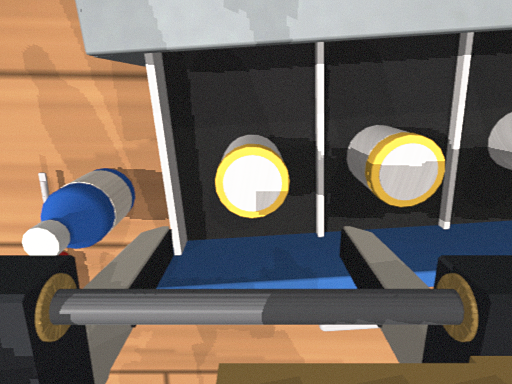

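```bash
python3 -m crank '{"travel":[[0,0.8,-0.2],[0,0.7,-0.2],[0,0,0]],"roll":[0,0,0],"hand":[7.6,7.6,7.6]}'
python3 - <<'E'
from h import *
cal=vision.get_calibration("wrist"); im=vision.capture("wrist"); cv2.imwrite("pics/w5.png",im[:,:,::-1])
need([.5735,.126,.046])
hsv=cv2.cvtColor(im,cv2.COLOR_RGB2HSV); m=cv2.inRange(hsv,(18,120,120),(36,255,255)); m[235:]=0
for c in cv2.findContours(m,cv2.RETR_EXTERNAL,cv2.CHAIN_APPROX_NONE)[0]:
    if len(c)>60:
        (u,v),(a,b),_=cv2.fitEllipse(c); print(u,v,a,b,ray(cal,(u,v),.088)[0])
E
```

```text
clock: 7.9
tcp_pos: [0.5756, 0.1241, 0.1641]
ee_rot: [[-0.05, 0.999, 0.019], [-0.02, 0.018, -1.0], [-0.999, -0.05, 0.019]]
ft_force: [0.6, -0.5, -0.2]
width: 0.827
t 7.95 tcp [0.5752 0.1239 0.1642] F [-0.  -1.4  0.2] w 0.817
tool cm [11.8   0.43 -0.44]
251.9466552734375 196.42218017578125 72.92819213867188 73.6796875 [0.57535169 0.1257377  0.088     ]
404.25115966796875 185.2434539794922 72.13370513916016 79.02515411376953 [0.58563967 0.01136131 0.088     ]
```

```bash
python3 -m crank '{"travel":[[2.5,0.1,-0.2],[3,0.1,-0.1],[2.5,0.1,0],[1.5,0,0],[0,0,0]],"roll":[0,0,0,0,0],"hand":[7.6,7.6,7.6,7.6,7.6]}'
python3 - <<'E'
from h import *
need([.5745,.126,.046]); print(np.array(monitor.get_state()["ee_rot"]).round(3)[:,0])
E
```

```text
clock: 8.45
tcp_pos: [0.575, 0.1227, 0.0689]
ee_rot: [[-0.045, 0.999, 0.018], [-0.019, 0.017, -1.0], [-0.999, -0.045, 0.018]]
ft_force: [-0.3, 0.4, 0.5]
width: 0.819
t 8.45 tcp [0.575  0.1227 0.0689] F [-0.3  0.4  0.5] w 0.819
tool cm [ 2.28  0.05 -0.38]
[-0.045 -0.019 -0.999]
```

```bash
python3 -m crank '{"travel":[[1.1,0,-0.3],[1.1,0,-0.1],[0,0,0]],"roll":[0,0,0],"hand":[7.6,7.6,7.6]}' 30
python3 -m crank '{"travel":[[0,0,0],[0,0,0],[0,0,0],[0,0,0]],"roll":[0,0,0,0],"hand":[4,4,4,4]}' 30
python3 -m crank '{"travel":[[-1,0,0],[-2,0,0],[-2,0,0],[-2,0,0],[-2,0,0],[-1.5,0,0],[0,0,0],[0,0,0]],"roll":[0,0,0,0,0,0,0,0],"hand":[4,4,4,4,4,4,4,4]}' 30
python3 - <<'E'
from h import *
s,p,R=st()
F=[]
for i in range(4):
  vision.capture("top") if i<3 else None; F.append(monitor.get_state()["ft_force"])
im=vision.capture("wrist"); cv2.imwrite("pics/w6.png",im[:,:,::-1])
F.append(monitor.get_state()["ft_force"]);print(np.round(F,1).tolist(),np.mean(F,0)); st();print(R[:,0]);print(np.round(s["joint_efforts"],2))
E
```

```text
clock: 8.75
tcp_pos: [0.5753, 0.1262, 0.0474]
ee_rot: [[-0.041, 0.999, 0.017], [-0.018, 0.016, -1.0], [-0.999, -0.042, 0.017]]
ft_force: [-1.4, 0.3, -0.1]
width: 0.816
clock: 9.15
tcp_pos: [0.5765, 0.1262, 0.0489]
ee_rot: [[-0.038, 0.999, 0.017], [-0.018, 0.016, -1.0], [-0.999, -0.039, 0.017]]
ft_force: [-0.2, -0.0, -0.7]
width: 0.598
clock: 9.95
tcp_pos: [0.5795, 0.1287, 0.1606]
ee_rot: [[-0.039, 0.999, 0.018], [-0.017, 0.017, -1.0], [-0.999, -0.039, 0.016]]
ft_force: [0.5, -0.0, -2.0]
width: 0.601
t 9.95 tcp [0.5795 0.1287 0.1606] F [ 0.5 -0.  -2. ] w 0.601
[[-0.5, 0.1, -0.2], [0.1, -0.0, -2.3], [0.4, -0.1, -1.7], [0.4, -0.1, -1.7], [-1.2, -0.8, -1.7]] [-0.13843093 -0.18760722 -1.49709482]
t 10.15 tcp [0.579  0.1286 0.1595] F [-1.2 -0.8 -1.7] w 0.596
[-0.03920518 -0.016753   -0.99909073]
[-2.000e-02 -4.539e+01 -5.900e-01 -1.554e+01  3.000e-02  4.000e-02
 -0.000e+00]
```

View pics/w6.png

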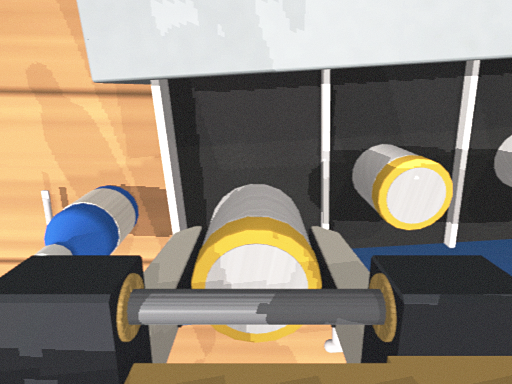

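```bash
python3 -m crank '{"travel":[[2,-0.1,0.1],[3,-0.1,0.1],[2.5,0,0],[2,0,0],[0.8,0,0],[0,0,0]],"roll":[0,0,0,0,0,0],"hand":[4,4,4,4,4,4]}' 30
python3 - <<'E'
from h import *
need([.5765,.126,.049]); print(np.array(monitor.get_state()["ee_rot"]).round(3)[:,0])
E
```

```text
clock: 10.75
tcp_pos: [0.5716, 0.1243, 0.0502]
ee_rot: [[-0.045, 0.999, 0.018], [-0.018, 0.017, -1.0], [-0.999, -0.046, 0.017]]
ft_force: [0.3, 0.3, -1.1]
width: 0.597
t 10.75 tcp [0.5716 0.1243 0.0502] F [ 0.3  0.3 -1.1] w 0.597
tool cm [ 0.09  0.5  -0.16]
[-0.045 -0.018 -0.999]
```

```bash
python3 -m crank '{"travel":[[0.15,0,0],[0,0,0]],"roll":[0,0],"hand":[4,4]}' 30
python3 -m crank '{"travel":[[0,0,0],[0,0,0],[0,0,0]],"roll":[0,0,0],"hand":[7.4,7.4,7.4]}'
python3 -m crank '{"travel":[[-1,0,0],[-2,0,0],[-2,0,0],[-3,0,0],[-2,0,0],[0,0,0]],"roll":[0,0,0,0,0,0],"hand":[7.4,7.4,7.4,7.4,7.4,7.4]}'
python3 - <<'E'
from h import *
cal=vision.get_calibration("wrist"); im=vision.capture("wrist"); cv2.imwrite("pics/w7.png",im[:,:,::-1])
s,p,R=st(); print(R.round(3))
hsv=cv2.cvtColor(im,cv2.COLOR_RGB2HSV); m=cv2.inRange(hsv,(18,120,120),(36,255,255)); m[235:]=0
for c in cv2.findContours(m,cv2.RETR_EXTERNAL,cv2.CHAIN_APPROX_NONE)[0]:
    if len(c)>60:
        (u,v),(a,b),_=cv2.fitEllipse(c); print(u,v,a,b,ray(cal,(u,v),.088)[0])
E
```

```text
clock: 10.95
tcp_pos: [0.5724, 0.1246, 0.0495]
ee_rot: [[-0.044, 0.999, 0.018], [-0.018, 0.017, -1.0], [-0.999, -0.044, 0.017]]
ft_force: [0.3, 0.1, -1.3]
width: 0.601
clock: 11.25
tcp_pos: [0.5749, 0.1252, 0.0526]
ee_rot: [[-0.037, 0.999, 0.017], [-0.016, 0.017, -1.0], [-0.999, -0.038, 0.016]]
ft_force: [-0.0, -1.0, 0.5]
width: 0.78
clock: 11.85
tcp_pos: [0.58, 0.1274, 0.1611]
ee_rot: [[-0.033, 0.999, 0.018], [-0.015, 0.017, -1.0], [-0.999, -0.033, 0.014]]
ft_force: [0.6, -1.4, -0.1]
width: 0.794
t 11.9 tcp [0.5792 0.1272 0.1598] F [ 1.2 -0.4  0.6] w 0.796
[[-0.035  0.999  0.018]
 [-0.015  0.017 -1.   ]
 [-0.999 -0.035  0.015]]
258.674072265625 209.44125366210938 67.87369537353516 69.1867904663086 [0.57174804 0.12419495 0.088     ]
409.8633728027344 193.61758422851562 72.77216339111328 79.63587188720703 [0.58564519 0.01142553 0.088     ]
```

View pics/w7.png

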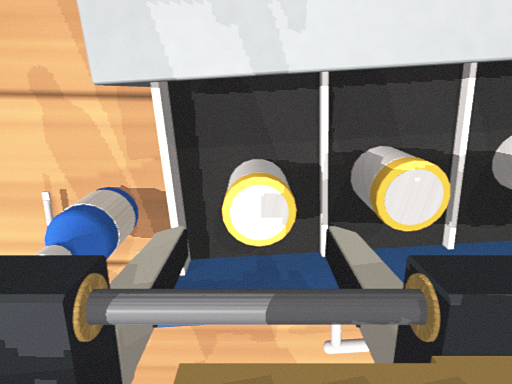

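```bash
python3 -m crank '{"travel":[[0,0.2,3],[0,0.1,4],[0,0,3],[0,0,1.5],[0,0,0]],"roll":[0,0,0,0,0],"hand":[7.6,7.6,7.6,7.6,7.6]}'
python3 - <<'E'
from h import *
cal=vision.get_calibration("wrist"); im=vision.capture("wrist"); cv2.imwrite("pics/w8.png",im[:,:,::-1])
need([.5845,.0105,.046]);
hsv=cv2.cvtColor(im,cv2.COLOR_RGB2HSV); m=cv2.inRange(hsv,(18,120,120),(36,255,255)); m[240:]=0
for c in cv2.findContours(m,cv2.RETR_EXTERNAL,cv2.CHAIN_APPROX_NONE)[0]:
    if len(c)>60:
        (u,v),(a,b),_=cv2.fitEllipse(c); print(u,v,a,b,ray(cal,(u,v),.088)[0])
s,p,R=st(); print(R.round(3))
E
```

```text
clock: 12.4
tcp_pos: [0.581, 0.0111, 0.1565]
ee_rot: [[-0.043, 0.999, 0.023], [-0.014, 0.023, -1.0], [-0.999, -0.044, 0.013]]
ft_force: [0.3, -1.0, -0.8]
width: 0.818
t 12.45 tcp [0.5809 0.0129 0.1564] F [0.  0.  0.1] w 0.82
tool cm [11.02  0.83  0.12]
103.71258544921875 208.02313232421875 67.87332153320312 76.44121551513672 [0.57286198 0.12156474 0.088     ]
258.28375244140625 194.27398681640625 75.38030242919922 75.73418426513672 [0.5855022  0.00859709 0.088     ]
439.9147033691406 175.642333984375 75.47543334960938 80.4912338256836 [ 0.60198934 -0.12193929  0.088     ]
t 12.45 tcp [0.5809 0.0129 0.1564] F [0.  0.  0.1] w 0.82
[[-0.043  0.999  0.025]
 [-0.013  0.025 -1.   ]
 [-0.999 -0.044  0.012]]
```

Descend on the middle tin (target about x 0.5845, y 0.009).

```bash
python3 -m crank '{"travel":[[2.5,0.3,0.1],[3,0.3,0.1],[2.5,0.2,0],[0.8,0,0],[0,0,0]],"roll":[0,0,0,0,0],"hand":[7.6,7.6,7.6,7.6,7.6]}'
python3 - <<'E'
from h import *
need([.5845,.009,.046])
E
```

```text
clock: 12.95
tcp_pos: [0.5878, 0.019, 0.0665]
ee_rot: [[-0.038, 0.999, 0.037], [-0.01, 0.037, -0.999], [-0.999, -0.038, 0.008]]
ft_force: [0.5, -3.2, 1.1]
width: 0.821
t 12.95 tcp [0.5878 0.019  0.0665] F [ 0.5 -3.2  1.1] w 0.821
tool cm [ 2.07 -0.28  0.97]
```

```bash
python3 -m crank '{"travel":[[0,-0.2,0.8],[0,0,0.3],[0,0,0]],"roll":[0,0,0],"hand":[7.6,7.6,7.6]}'
python3 - <<'E'
from h import *
need([.5845,.009,.046])
im=vision.capture("wrist"); cv2.imwrite("pics/w9.png",im[:,:,::-1])
E
```

```text
clock: 13.25
tcp_pos: [0.5867, 0.0118, 0.0687]
ee_rot: [[-0.036, 0.999, 0.04], [-0.005, 0.04, -0.999], [-0.999, -0.036, 0.003]]
ft_force: [-0.6, 0.0, 0.0]
width: 0.82
t 13.25 tcp [0.5867 0.0118 0.0687] F [-0.6  0.   0. ] w 0.82
tool cm [ 2.28 -0.15  0.27]
```

View pics/w9.png

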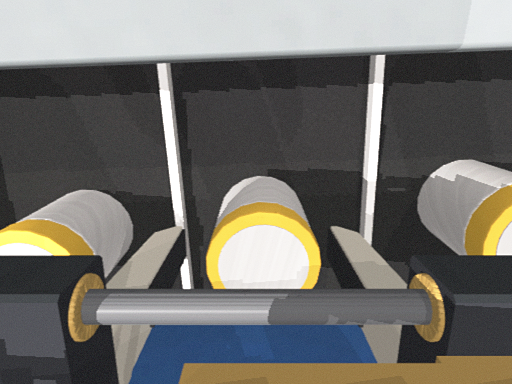

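```bash
python3 -m crank '{"travel":[[1.1,0,0.1],[1.1,0,0.1],[0,0,0]],"roll":[0,0,0],"hand":[7.6,7.6,7.6]}' 30
python3 -m crank '{"travel":[[0,0,0],[0,0,0],[0,0,0],[0,0,0]],"roll":[0,0,0,0],"hand":[4,4,4,4]}' 30
python3 -m crank '{"travel":[[-1,0,0],[-2,0,0],[-2,0,0],[-2,0,0],[-2,0,0],[-1.5,0,0],[0,0,0],[0,0,0]],"roll":[0,0,0,0,0,0,0,0],"hand":[4,4,4,4,4,4,4,4]}' 30
python3 - <<'E'
from h import *
s,p,R=st()
F=[s["ft_force"]]
for i in range(3):
  im=vision.capture("wrist"); F.append(monitor.get_state()["ft_force"])
cv2.imwrite("pics/w10.png",im[:,:,::-1])
print(np.round(F,1).tolist(),np.mean(F,0)); st();print(R[:,0]);print(np.round(s["joint_efforts"],2))
E
```

```text
clock: 13.6
tcp_pos: [0.5863, 0.0112, 0.0461]
ee_rot: [[-0.034, 0.999, 0.041], [-0.003, 0.041, -0.999], [-0.999, -0.034, 0.001]]
ft_force: [-0.1, -1.1, -0.1]
width: 0.819
clock: 14.0
tcp_pos: [0.5859, 0.0092, 0.0453]
ee_rot: [[-0.035, 0.999, 0.04], [-0.005, 0.04, -0.999], [-0.999, -0.035, 0.004]]
ft_force: [0.9, -0.3, -1.5]
width: 0.595
clock: 14.8
tcp_pos: [0.5827, 0.0137, 0.1501]
ee_rot: [[-0.052, 0.998, 0.043], [-0.001, 0.043, -0.999], [-0.999, -0.052, -0.002]]
ft_force: [-0.3, 0.4, -5.4]
width: 0.597
t 14.8 tcp [0.5827 0.0137 0.1501] F [-0.3  0.4 -5.4] w 0.597
[[-0.3, 0.4, -5.4], [-0.2, 0.5, -5.4], [0.7, 0.1, -6.0], [-0.9, -0.7, -6.6]] [-0.1482829   0.06462492 -5.86155899]
t 14.95 tcp [0.5827 0.0135 0.1495] F [-0.9 -0.7 -6.6] w 0.6
[-5.22281399e-02 -6.79355930e-04 -9.98634948e-01]
[-1.000e-02 -4.735e+01 -8.700e-01 -1.622e+01 -2.000e-02  1.100e-01
  0.000e+00]
```

View pics/w10.png

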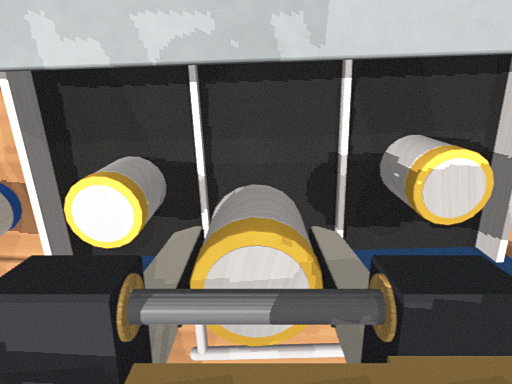

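```bash
python3 -m crank '{"travel":[[2,0,0.1],[3,0,0.1],[2.5,0,0.1],[1.5,0,0],[0,0,0]],"roll":[0,0,0,0,0],"hand":[4,4,4,4,4]}' 30
python3 - <<'E'
from h import *
need([.5845,.0095,.0463]); print(np.array(monitor.get_state()["ee_rot"]).round(3)[:,0])
E
```

```text
clock: 15.45
tcp_pos: [0.5766, 0.0103, 0.0534]
ee_rot: [[-0.057, 0.997, 0.043], [-0.001, 0.043, -0.999], [-0.998, -0.057, -0.002]]
ft_force: [-0.0, -0.6, -5.6]
width: 0.599
t 15.45 tcp [0.5766 0.0103 0.0534] F [-0.  -0.6 -5.6] w 0.599
tool cm [0.66 0.83 0.12]
[-0.057 -0.001 -0.998]
```

```bash
python3 -m crank '{"travel":[[0.5,0.3,0],[0.3,0.2,0],[0,0,0]],"roll":[0,0,0],"hand":[4,4,4]}' 30
```

```text
clock: 15.75
tcp_pos: [0.583, 0.0107, 0.0463]
ee_rot: [[-0.055, 0.998, 0.043], [-0.001, 0.043, -0.999], [-0.998, -0.055, -0.002]]
ft_force: [0.4, 0.1, -5.7]
width: 0.601
```

```bash
python3 -m crank '{"travel":[[0.15,0,0],[0.1,0,0],[0,0,0]],"roll":[0,0,0],"hand":[4,4,4]}' 30
```

```text
clock: 16.05
tcp_pos: [0.5841, 0.0108, 0.0458]
ee_rot: [[-0.052, 0.998, 0.043], [-0.001, 0.043, -0.999], [-0.999, -0.052, -0.002]]
ft_force: [0.6, -0.3, -5.2]
width: 0.599
```

```bash
python3 -m crank '{"travel":[[0.2,0,0],[0.15,0,0],[0,0,0]],"roll":[0,0,0],"hand":[4,4,4]}' 30
python3 -m crank '{"travel":[[0,0,0],[0,0,0],[0,0,0]],"roll":[0,0,0],"hand":[7.4,7.4,7.4]}'
python3 -m crank '{"travel":[[-1,0,0],[-2,0,0],[-2,0,0],[-3,0,0],[-2,0,0],[0,0,0]],"roll":[0,0,0,0,0,0],"hand":[7.4,7.4,7.4,7.4,7.4,7.4]}'
python3 - <<'E'
from h import *
cal=vision.get_calibration("wrist"); im=vision.capture("wrist"); cv2.imwrite("pics/w11.png",im[:,:,::-1])
s,p,R=st(); print(R.round(3))
hsv=cv2.cvtColor(im,cv2.COLOR_RGB2HSV); m=cv2.inRange(hsv,(18,120,120),(36,255,255)); m[245:]=0
for c in cv2.findContours(m,cv2.RETR_EXTERNAL,cv2.CHAIN_APPROX_NONE)[0]:
    if len(c)>60:
        (u,v),(a,b),_=cv2.fitEllipse(c); print(u,v,a,b,ray(cal,(u,v),.088)[0])
E
```

```text
clock: 16.35
tcp_pos: [0.5862, 0.011, 0.0455]
ee_rot: [[-0.046, 0.998, 0.043], [-0.0, 0.043, -0.999], [-0.999, -0.046, -0.002]]
ft_force: [-0.3, -0.0, -5.8]
width: 0.594
clock: 16.65
tcp_pos: [0.5879, 0.0111, 0.0461]
ee_rot: [[-0.042, 0.998, 0.043], [-0.0, 0.043, -0.999], [-0.999, -0.042, -0.002]]
ft_force: [-0.0, -0.1, 0.3]
width: 0.783
clock: 17.25
tcp_pos: [0.5935, 0.0113, 0.1525]
ee_rot: [[-0.039, 0.998, 0.043], [0.0, 0.043, -0.999], [-0.999, -0.039, -0.002]]
ft_force: [0.8, -0.7, 0.3]
width: 0.796
t 17.3 tcp [0.5926 0.0113 0.1512] F [-0.3 -0.2 -1.2] w 0.793
[[-0.042  0.998  0.043]
 [ 0.     0.043 -0.999]
 [-0.999 -0.042 -0.002]]
104.17837524414062 216.37100219726562 67.53523254394531 76.38956451416016 [0.57768731 0.12184045 0.088     ]
256.0575256347656 210.70748901367188 72.42352294921875 76.71278381347656 [0.58688863 0.01109187 0.088     ]
443.66973876953125 192.68894958496094 75.24396514892578 80.52714538574219 [ 0.60636998 -0.12208411  0.088     ]
```

View pics/w11.png

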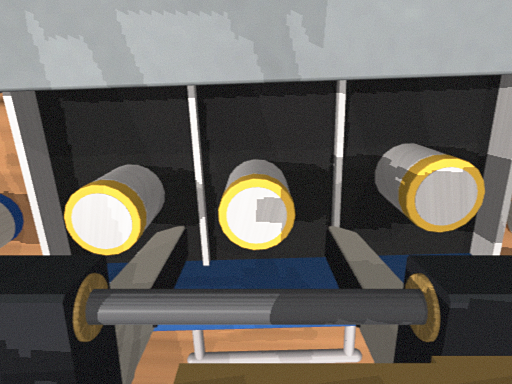

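```bash
python3 -m crank '{"travel":[[0,0,3],[0,0.1,4],[0,0.1,3.5],[0,0,2],[0,0,0.8],[0,0,0]],"roll":[0,0,0,0,0,0],"hand":[7.6,7.6,7.6,7.6,7.6,7.6]}'
python3 - <<'E'
from h import *
cal=vision.get_calibration("wrist"); im=vision.capture("wrist"); cv2.imwrite("pics/w12.png",im[:,:,::-1])
hsv=cv2.cvtColor(im,cv2.COLOR_RGB2HSV); m=cv2.inRange(hsv,(18,120,120),(36,255,255)); m[245:]=0
for c in cv2.findContours(m,cv2.RETR_EXTERNAL,cv2.CHAIN_APPROX_NONE)[0]:
    if len(c)>60:
        (u,v),(a,b),_=cv2.fitEllipse(c); print(u,v,a,b,ray(cal,(u,v),.088)[0])
need([.601,-.1225,.046]);
s,p,R=st(); print(R.round(3))
E
```

```text
clock: 17.9
tcp_pos: [0.5966, -0.1228, 0.1436]
ee_rot: [[-0.054, 0.997, 0.049], [0.003, 0.049, -0.999], [-0.999, -0.053, -0.006]]
ft_force: [-0.2, -0.7, -1.3]
width: 0.821
70.22712707519531 208.720703125 74.36209869384766 87.31156158447266 [0.58762157 0.00713762 0.088     ]
258.7290344238281 192.38096618652344 79.93456268310547 80.42430114746094 [ 0.60620532 -0.12384234  0.088     ]
t 17.95 tcp [ 0.5966 -0.1216  0.1435] F [-0.  -0.2 -0.3] w 0.819
tool cm [9.72 0.96 0.18]
t 17.95 tcp [ 0.5966 -0.1216  0.1435] F [-0.  -0.2 -0.3] w 0.819
[[-0.054  0.997  0.05 ]
 [ 0.004  0.05  -0.999]
 [-0.999 -0.054 -0.007]]
```

```bash
python3 -m crank '{"travel":[[2,0.3,0.2],[2,0.3,0.2],[0.3,0.2,0]],"roll":[0,0,0],"hand":[7.6,7.6,7.6]}'
python3 - <<'E'
from h import *
need([.603,-.1235,.046]);
E
```

```text
clock: 18.25
tcp_pos: [0.6033, -0.1181, 0.0993]
ee_rot: [[-0.053, 0.997, 0.057], [0.008, 0.058, -0.998], [-0.999, -0.052, -0.011]]
ft_force: [-1.2, -0.2, -0.2]
width: 0.815
t 18.25 tcp [ 0.6033 -0.1181  0.0993] F [-1.2 -0.2 -0.2] w 0.815
tool cm [5.32 0.22 0.6 ]
```

```bash
python3 -m crank '{"travel":[[0.3,0,0.6],[1.5,0.1,0.2],[1.5,0.1,0.1],[1,0,0]],"roll":[0,0,0,0],"hand":[7.6,7.6,7.6,7.6]}'
python3 - <<'E'
from h import *
need([.603,-.1235,.046]);
E
```

```text
clock: 18.65
tcp_pos: [0.606, -0.123, 0.0557]
ee_rot: [[-0.048, 0.997, 0.063], [0.01, 0.064, -0.998], [-0.999, -0.047, -0.013]]
ft_force: [-1.2, -0.2, 0.0]
width: 0.815
t 18.65 tcp [ 0.606  -0.123   0.0557] F [-1.2 -0.2  0. ] w 0.815
tool cm [ 0.98 -0.26  0.04]
```

```bash
python3 -m crank '{"travel":[[0.6,-0.3,0],[0.4,0,0],[0,0,0]],"roll":[0,0,0],"hand":[7.6,7.6,7.6]}' 30
python3 -m crank '{"travel":[[0,0,0],[0,0,0],[0,0,0],[0,0,0]],"roll":[0,0,0,0],"hand":[4,4,4,4]}' 30
python3 -m crank '{"travel":[[-1,0,0],[-2,0,0],[-2,0,0],[-2,0,0],[-2,0,0],[-1.5,0,0],[0,0,0],[0,0,0]],"roll":[0,0,0,0,0,0,0,0],"hand":[4,4,4,4,4,4,4,4]}' 30
python3 - <<'E'
from h import *
s,p,R=st()
F=[s["ft_force"]]
for i in range(3):
  im=vision.capture("wrist"); F.append(monitor.get_state()["ft_force"])
cv2.imwrite("pics/w13.png",im[:,:,::-1])
print(np.round(F,1).tolist(),np.mean(F,0)); st();print(R[:,0])
E
```

```text
clock: 18.95
tcp_pos: [0.6006, -0.1228, 0.0427]
ee_rot: [[-0.052, 0.997, 0.063], [0.01, 0.064, -0.998], [-0.999, -0.051, -0.014]]
ft_force: [-0.0, 0.8, 0.2]
width: 0.815
clock: 19.35
tcp_pos: [0.6015, -0.1234, 0.0439]
ee_rot: [[-0.049, 0.997, 0.063], [0.009, 0.063, -0.998], [-0.999, -0.049, -0.013]]
ft_force: [-0.3, -0.3, -1.3]
width: 0.597
clock: 20.15
tcp_pos: [0.6045, -0.1232, 0.1536]
ee_rot: [[-0.055, 0.996, 0.063], [0.012, 0.064, -0.998], [-0.998, -0.054, -0.015]]
ft_force: [-0.6, 0.0, -2.1]
width: 0.599
t 20.15 tcp [ 0.6045 -0.1232  0.1536] F [-0.6  0.  -2.1] w 0.599
[[-0.6, 0.0, -2.1], [-0.3, -0.3, -3.6], [-0.1, -0.5, -2.9], [-0.1, -0.2, -2.8]] [-0.27813384 -0.25756289 -2.85833972]
t 20.3 tcp [ 0.6043 -0.1232  0.1528] F [-0.1 -0.2 -2.8] w 0.597
[-0.05466752  0.01152538 -0.99843809]
```

View pics/w13.png

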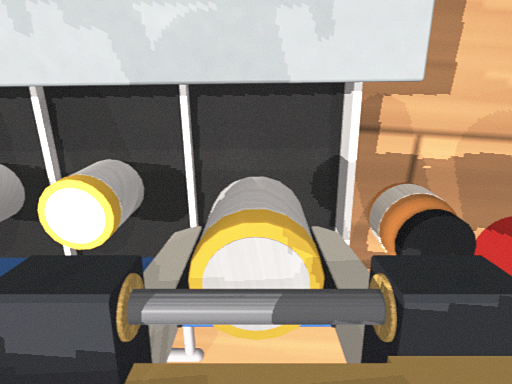

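Third tin ≈ 0.29 kg; the middle one (≈ 0.6 kg) is heaviest. Put the third back.

```bash
python3 -m crank '{"travel":[[2,0.1,0],[3,0.1,0],[2.5,0.1,0],[2,0.1,0],[0,0,0]],"roll":[0,0,0,0,0],"hand":[4,4,4,4,4]}' 30
python3 - <<'E'
from h import *
need([.6015,-.1234,.0443])
E
```

```text
clock: 20.8
tcp_pos: [0.601, -0.1215, 0.0512]
ee_rot: [[-0.061, 0.996, 0.063], [0.013, 0.064, -0.998], [-0.998, -0.06, -0.017]]
ft_force: [-1.5, 0.9, -2.9]
width: 0.596
t 20.8 tcp [ 0.601  -0.1215  0.0512] F [-1.5  0.9 -2.9] w 0.596
tool cm [0.69 0.08 0.2 ]
```

```bash
python3 -m crank '{"travel":[[0.4,0,0.1],[0.3,0,0],[0.1,0,0],[0.1,0,0]],"roll":[0,0,0,0],"hand":[4,4,4,4]}' 30
```

```text
clock: 21.2
tcp_pos: [0.6013, -0.1226, 0.0441]
ee_rot: [[-0.06, 0.996, 0.063], [0.013, 0.064, -0.998], [-0.998, -0.059, -0.016]]
ft_force: [-1.0, 0.6, 0.6]
width: 0.602
```

Force gone: it is standing. Release and rise.

```bash

python3 -m crank '{"travel":[[0,0,0],[0,0,0],[0,0,0]],"roll":[0,0,0],"hand":[7.4,7.4,7.4]}'
python3 -m crank '{"travel":[[-1,0,0],[-2,0,0],[-2,0,0],[-3,0,0],[-2,0,0],[0,0,0]],"roll":[0,0,0,0,0,0],"hand":[7.4,7.4,7.4,7.4,7.4,7.4]}'
python3 -m crank '{"travel":[[0,0,-3],[0,-0.2,-4],[0,-0.3,-3.5],[0,0,-2],[0,0,-0.5],[0,0,0]],"roll":[0,0,0,0,0,0],"hand":[7.6,7.6,7.6,7.6,7.6,7.6]}'
python3 - <<'E'
from h import *
cal=vision.get_calibration("wrist"); im=vision.capture("wrist"); cv2.imwrite("pics/w14.png",im[:,:,::-1])
hsv=cv2.cvtColor(im,cv2.COLOR_RGB2HSV); m=cv2.inRange(hsv,(18,120,120),(36,255,255)); m[245:]=0
for c in cv2.findContours(m,cv2.RETR_EXTERNAL,cv2.CHAIN_APPROX_NONE)[0]:
    if len(c)>60:
        (u,v),(a,b),_=cv2.fitEllipse(c); print(u,v,a,b,ray(cal,(u,v),.088)[0])
need([.586,.010,.046]);
s,p,R=st(); print(R.round(3))
E
```

```text
clock: 21.5
tcp_pos: [0.6041, -0.1229, 0.0466]
ee_rot: [[-0.053, 0.997, 0.063], [0.011, 0.064, -0.998], [-0.999, -0.052, -0.015]]
ft_force: [-0.2, -0.1, 0.6]
width: 0.783
clock: 22.1
tcp_pos: [0.6116, -0.1246, 0.154]
ee_rot: [[-0.047, 0.997, 0.063], [0.01, 0.064, -0.998], [-0.999, -0.047, -0.013]]
ft_force: [0.1, 0.1, -0.6]
width: 0.797
clock: 22.7
tcp_pos: [0.5972, 0.0061, 0.1537]
ee_rot: [[-0.048, 0.997, 0.058], [0.008, 0.059, -0.998], [-0.999, -0.048, -0.011]]
ft_force: [-0.0, -0.7, 0.5]
width: 0.818
99.11026763916016 216.1398468017578 66.61788177490234 75.91324615478516 [0.57813084 0.12160855 0.088     ]
249.44387817382812 214.4318084716797 68.86430358886719 70.96485900878906 [0.58636744 0.01089815 0.088     ]
433.5306091308594 199.4785919189453 74.79862976074219 79.7304458618164 [ 0.60609421 -0.1204981   0.088     ]
t 22.75 tcp [0.5972 0.0054 0.1536] F [0.1 0.5 0.8] w 0.819
tool cm [10.81 -0.58 -0.41]
t 22.75 tcp [0.5972 0.0054 0.1536] F [0.1 0.5 0.8] w 0.819
[[-0.048  0.997  0.057]
 [ 0.008  0.058 -0.998]
 [-0.999 -0.048 -0.011]]
```

View pics/w14.png

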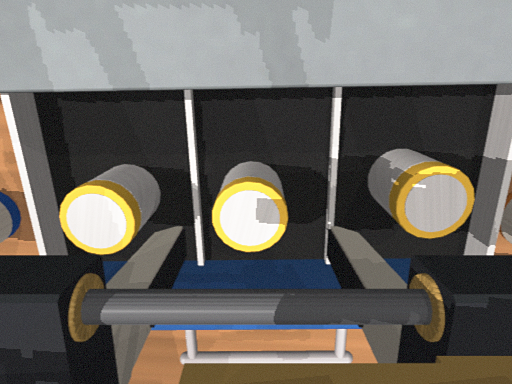

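```bash
python3 -m crank '{"travel":[[2,-0.2,-0.3],[2.5,-0.1,-0.3],[1,0,0],[0,0,0]],"roll":[0,0,0,0],"hand":[7.6,7.6,7.6,7.6]}'
python3 - <<'E'
from h import *
need([.586,.0105,.046]);
E
```

```text
clock: 23.15
tcp_pos: [0.5929, 0.0027, 0.0973]
ee_rot: [[-0.045, 0.998, 0.047], [0.003, 0.047, -0.999], [-0.999, -0.045, -0.005]]
ft_force: [-0.3, 0.5, -0.2]
width: 0.818
t 23.15 tcp [0.5929 0.0027 0.0973] F [-0.3  0.5 -0.2] w 0.818
tool cm [ 5.16 -0.41 -0.79]
```

```bash
python3 -m crank '{"travel":[[0,-0.2,-0.7],[0.5,-0.1,-0.2],[0,0,0]],"roll":[0,0,0],"hand":[7.6,7.6,7.6]}'
python3 - <<'E'
from h import *
need([.586,.0105,.046]);
E
```

```text
clock: 23.45
tcp_pos: [0.5906, 0.0096, 0.0938]
ee_rot: [[-0.042, 0.998, 0.043], [0.002, 0.043, -0.999], [-0.999, -0.042, -0.004]]
ft_force: [0.0, -0.0, -0.3]
width: 0.812
t 23.45 tcp [0.5906 0.0096 0.0938] F [ 0.  -0.  -0.3] w 0.812
tool cm [ 4.8  -0.25 -0.09]
```

```bash
python3 -m crank '{"travel":[[1,0,0],[1.5,0,-0.1],[1.5,0,0],[0.7,0,0],[0,0,0]],"roll":[0,0,0,0,0],"hand":[7.6,7.6,7.6,7.6,7.6]}'
python3 - <<'E'
from h import *
need([.586,.0105,.046]);
E
```

```text
clock: 23.95
tcp_pos: [0.5905, 0.0111, 0.0461]
ee_rot: [[-0.037, 0.998, 0.044], [0.002, 0.044, -0.999], [-0.999, -0.037, -0.003]]
ft_force: [0.6, 0.9, -0.2]
width: 0.816
t 23.95 tcp [0.5905 0.0111 0.0461] F [ 0.6  0.9 -0.2] w 0.816
tool cm [ 0.03 -0.45  0.04]
```

```bash
python3 -m crank '{"travel":[[0,-0.4,0],[0,0,0],[0,0,0],[0,0,0],[0,0,0],[0,0,0]],"roll":[0,0,0,0,0,0],"hand":[7.6,7.6,4,4,4,4]}' 35
python3 -m crank '{"travel":[[-1,0,0],[-2,0,0],[-3,0,0],[-3,0,0],[-3,0,0],[-3,0,0],[-3,0,0],[-2.5,0,0],[-1,0,0],[0,0,0],[0,0,0]],"roll":[0,0,0,0,0,0,0,0,0,0,0],"hand":[4,4,4,4,4,4,4,4,4,4,4]}' 35
python3 - <<'E'
from h import *
s,p,R=st();print(R.round(3),np.round(s["qd"],3))
E
```

```text
clock: 24.55
tcp_pos: [0.5877, 0.0111, 0.0483]
ee_rot: [[-0.033, 0.999, 0.044], [0.002, 0.044, -0.999], [-0.999, -0.033, -0.004]]
ft_force: [0.5, 0.7, -1.6]
width: 0.597
clock: 25.65
tcp_pos: [0.586, 0.0089, 0.2632]
ee_rot: [[-0.062, 0.997, 0.044], [-0.001, 0.044, -0.999], [-0.998, -0.062, -0.002]]
ft_force: [-0.1, -0.3, -5.7]
width: 0.591
t 25.65 tcp [0.586  0.0089 0.2632] F [-0.1 -0.3 -5.7] w 0.591
[[-0.062  0.997  0.044]
 [-0.001  0.044 -0.999]
 [-0.998 -0.062 -0.002]] [ 0.002  0.002  0.     0.014 -0.001 -0.     0.002]
```

```bash
python3 -m crank '{"travel":[[-1,0,0],[-1,0,0],[0,0,0],[0,0,0],[0,0,0]],"roll":[0,0,0,0,0],"hand":[4,4,4,4,4]}' 35
python3 - <<'E'
from h import *
for n in ["top","scene","wrist"]:
  im=vision.capture(n); cv2.imwrite(f"pics/{n}20.png",im[:,:,::-1])
s,p,R=st();print(R[:,0].round(3))
E
```

```text
clock: 26.15
tcp_pos: [0.585, 0.0087, 0.28]
ee_rot: [[-0.072, 0.996, 0.044], [-0.001, 0.044, -0.999], [-0.997, -0.072, -0.002]]
ft_force: [-0.0, -0.6, -4.5]
width: 0.595
t 26.3 tcp [0.5848 0.0087 0.2799] F [ 0.4 -0.4 -5.5] w 0.595
[-0.072 -0.001 -0.997]
```

View pics/top20.png

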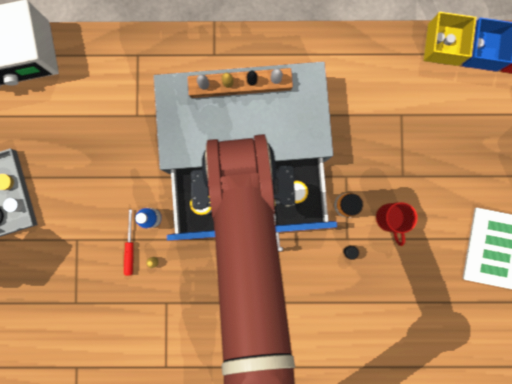

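View pics/scene20.png

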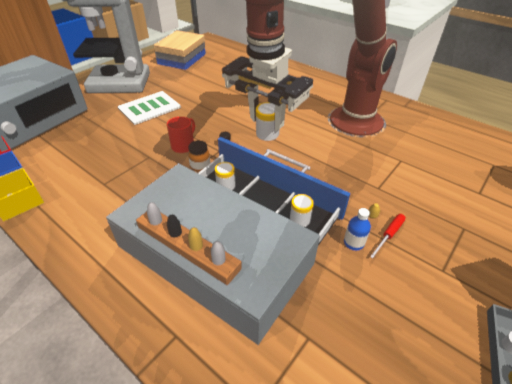

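View pics/wrist20.png

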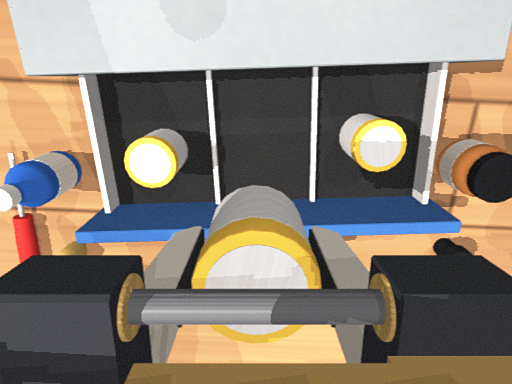

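```bash
python3 - <<'E'
from h import *
cal=vision.get_calibration("top")
for n in(3,20):
  im=cv2.imread(f"pics/top{n}.png");hsv=cv2.cvtColor(im,cv2.COLOR_BGR2HSV)
  m=cv2.inRange(hsv,(100,130,60),(125,255,255))
  R=[]
  for c in list(range(182,208,2))+list(range(290,325,2)):
    r=np.nonzero(m[215:245,c])[0]+215
    if len(r): R.append((c,r.min()))
  w=ray(cal,R,.102); q=w[:,:2]@[np.cos(.077),np.sin(.077)]; print(n,np.median(q))
a=cv2.imread("pics/top0.png").astype(int);b=cv2.imread("pics/top20.png").astype(int)
for nm,(u,v,r) in dict(cleaner=(147,217,9),jar=(350,204,9),mug=(400,217,12),eyep=(351,252,6),obj=(152,263,4),sd=(129,250,8)).items():
  print(nm,np.abs(a-b)[v-r:v+r,u-r:u+r].mean().round(1))
E
```

```text
3 0.5056861956886991
20 0.5103082683532942
cleaner 13.0
jar 5.3
mug 11.4
eyep 7.0
obj 15.9
sd 13.4
```

```bash
python3 - <<'E'
import cv2,numpy as np
o=[]
for n in(3,20):
  im=cv2.imread(f"pics/top{n}.png"); o.append(cv2.resize(im[185:285,115:365],None,fx=3.1,fy=2.9,interpolation=cv2.INTER_CUBIC))
cv2.imwrite("pics/cmp.png",np.vstack(o))
for n in (3,20):
  im=cv2.imread(f"pics/top{n}.png");print([[int(x) for x in im[224:244,c,0]] for c in (190,305)])
E
```

```text
[[41, 38, 40, 43, 41, 43, 42, 42, 45, 58, 109, 169, 185, 186, 184, 171, 124, 86, 77, 76], [58, 114, 179, 195, 185, 148, 126, 98, 65, 60, 76, 82, 83, 78, 67, 58, 66, 78, 83, 85]]
[[40, 41, 43, 42, 40, 43, 45, 57, 111, 171, 186, 186, 183, 179, 152, 86, 58, 71, 75, 78], [180, 196, 197, 198, 193, 162, 97, 65, 76, 81, 81, 82, 82, 78, 67, 58, 67, 78, 83, 84]]
```

View pics/cmp.png

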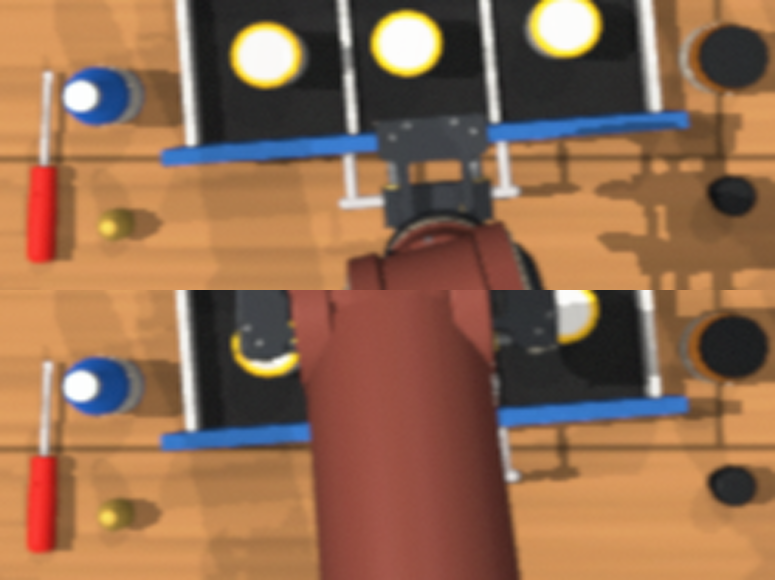

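```bash
python3 -m crank '{"travel":[[2,0,0],[4,0.2,0],[4,0.2,0],[4,0.2,0],[3.5,0.1,0],[2.5,0,0],[1,0,0],[0,0,0]],"roll":[0,0,0,0,0,0,0,0],"hand":[4,4,4,4,4,4,4,4]}' 40
python3 - <<'E'
from h import *
need([.548,.008,.06])
E
```

```text
clock: 27.1
tcp_pos: [0.5826, 0.0089, 0.0656]
ee_rot: [[-0.061, 0.997, 0.043], [-0.001, 0.043, -0.999], [-0.998, -0.061, -0.002]]
ft_force: [-0.7, 0.3, -5.3]
width: 0.598
t 27.1 tcp [0.5826 0.0089 0.0656] F [-0.7  0.3 -5.3] w 0.598
tool cm [ 0.77 -3.42 -0.05]
```

```bash
python3 -m crank '{"travel":[[0.3,-1,0],[0.2,-1,0],[0.1,-0.8,0],[0,-0.4,0],[0,0,0]],"roll":[0,0,0,0,0],"hand":[4,4,4,4,4]}' 40
python3 - <<'E'
from h import *
need([.5345,.006,.06])
im=vision.capture("wrist"); cv2.imwrite("pics/w21.png",im[:,:,::-1])
E
```

```text
clock: 27.6
tcp_pos: [0.5543, 0.0078, 0.0671]
ee_rot: [[-0.048, 0.998, 0.043], [-0.0, 0.043, -0.999], [-0.999, -0.048, -0.002]]
ft_force: [-0.5, 0.5, -4.6]
width: 0.595
t 27.6 tcp [0.5543 0.0078 0.0671] F [-0.5  0.5 -4.6] w 0.595
tool cm [ 0.8  -1.95  0.1 ]
```

View pics/w21.png

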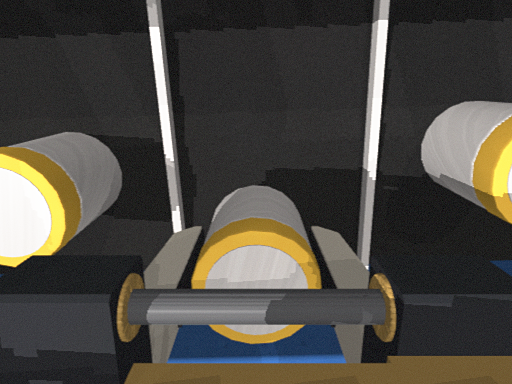

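Tin is gripped, clear of the floor and just behind the panel. Nudge the drawer out gently.

```bash
python3 -m crank '{"travel":[[0.3,-0.5,0],[0.2,-0.4,0],[0.1,-0.4,0],[0,-0.3,0]],"roll":[0,0,0,0],"hand":[4,4,4,4]}' 40
```

```text
clock: 28.05
tcp_pos: [0.5406, 0.0073, 0.0623]
ee_rot: [[-0.04, 0.998, 0.043], [0.0, 0.043, -0.999], [-0.999, -0.04, -0.002]]
ft_force: [3.2, -0.2, -6.8]
width: 0.597
```

```bash
python3 -m crank '{"travel":[[0,-0.4,0],[0,-0.4,0]],"roll":[0,0],"hand":[4,4]}' 40
```

```text
clock: 28.25
tcp_pos: [0.5375, 0.0071, 0.0631]
ee_rot: [[-0.028, 0.999, 0.043], [0.001, 0.043, -0.999], [-1.0, -0.028, -0.003]]
ft_force: [9.0, 0.8, -11.3]
width: 0.596
```

```bash
cat >> h.py <<'E'
def panel(fn):
  cal=vision.get_calibration("top"); im=cv2.imread(fn)
  out=[]
  for c in list(range(182,204,2))+list(range(296,325,2)):
    col=im[:,c,0].astype(float); bd=col[215:245]
    k=np.nonzero(bd>115)[0][0]; # subpixel crossing
    f=k-1+(115-bd[k-1])/(bd[k]-bd[k-1]); out.append((c,215+f))
  w=ray(cal,out,.102); q=w[:,:2]@[np.cos(.077),np.sin(.077)]; print(fn,np.median(q).round(4),q.std().round(4))
E
python3 - <<'E'
from h import *
im=vision.capture("top"); cv2.imwrite("pics/top22.png",im[:,:,::-1])
for n in (3,20,22): panel(f"pics/top{n}.png")
st()
E
```

```text
pics/top3.png 0.5055 0.0043
pics/top20.png 0.51 0.0035
pics/top22.png 0.5028 0.0017
t 28.3 tcp [0.5376 0.0071 0.0633] F [  6.2   0.8 -10.5] w 0.595
```

```bash
python3 -m crank '{"travel":[[0,0.7,0],[-0.5,1,0],[-1,1,0],[-2,0.7,0],[-3,0,0],[-4,0,0],[-4,0,0],[-4,0,0],[-2.5,0,0],[-1,0,0],[0,0,0],[0,0,0]],"roll":[0,0,0,0,0,0,0,0,0,0,0,0],"hand":[4,4,4,4,4,4,4,4,4,4,4,4]}' 40
python3 - <<'E'
from h import *
s,p,R=st();print(R.round(3))
for n in ["top","scene","wrist"]:
  im=vision.capture(n); cv2.imwrite(f"pics/{n}23.png",im[:,:,::-1])
for n in (3,20,22,23): panel(f"pics/top{n}.png")
for n in (3,23):
  im=cv2.imread(f"pics/top{n}.png");print([[int(x) for x in im[224:244,c,0]] for c in (190,305)])
st()
a=cv2.imread("pics/scene23.png"); cv2.imwrite("pics/sc23.png",cv2.resize(a[40:260,150:420],None,fx=2.8,fy=2.7))
E
```

```text
clock: 29.5
tcp_pos: [0.5684, 0.0084, 0.2828]
ee_rot: [[-0.069, 0.997, 0.044], [-0.0, 0.044, -0.999], [-0.998, -0.069, -0.003]]
ft_force: [0.4, 0.2, -6.1]
width: 0.596
t 29.5 tcp [0.5684 0.0084 0.2828] F [ 0.4  0.2 -6.1] w 0.596
[[-0.069  0.997  0.044]
 [-0.     0.044 -0.999]
 [-0.998 -0.069 -0.003]]
pics/top3.png 0.5055 0.0043
pics/top20.png 0.51 0.0035
pics/top22.png 0.5028 0.0017
pics/top23.png 0.5054 0.0006
[[41, 38, 40, 43, 41, 43, 42, 42, 45, 58, 109, 169, 185, 186, 184, 171, 124, 86, 77, 76], [58, 114, 179, 195, 185, 148, 126, 98, 65, 60, 76, 82, 83, 78, 67, 58, 66, 78, 83, 85]]
[[38, 39, 40, 41, 41, 41, 43, 43, 44, 59, 109, 168, 184, 183, 181, 170, 124, 84, 76, 75], [57, 113, 177, 195, 197, 197, 184, 135, 76, 61, 76, 81, 80, 78, 65, 57, 66, 77, 83, 85]]
t 29.65 tcp [0.5685 0.0084 0.2824] F [ 0.3  0.1 -5.4] w 0.596
```

View pics/sc23.png

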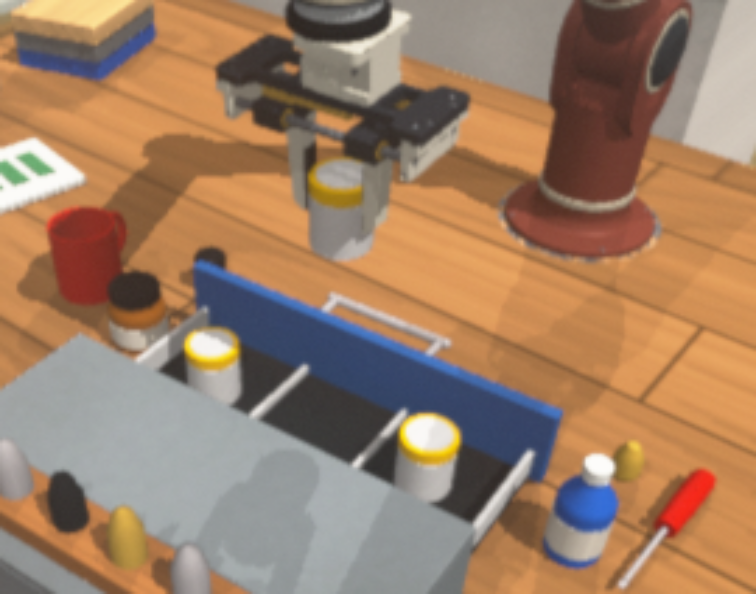

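View pics/wrist23.png

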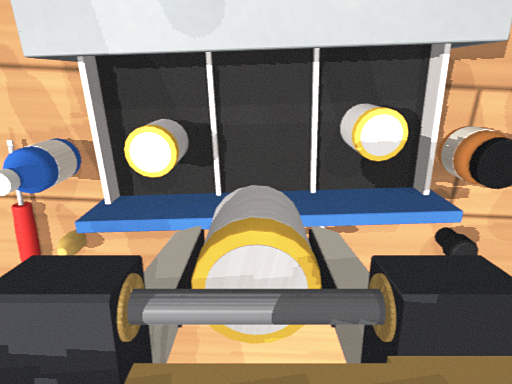

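```bash
python3 -c "
from workcell import robot
print(robot.sign_off())"
```

```text
the job is handed in; nothing more can be done
None
```

The job is handed in at about 29.7 s on the clock. The heaviest tin, the middle one, is held over the open drawer and the other two are standing in their compartments.

**Hefting:** I pulled the drawer to its stop, then lifted and stood back each tin from left to right. They read about 0.17, 0.60 and 0.29 kg.

**Drawer slip, mended:** A check after I first held the middle tin up showed the drawer had crept in about 5 mm. This probably happened while I set the heavy tin down. I lowered that tin, still gripped, and pushed it gently against the inside of the front panel until the force rose to about 9 N, then lifted it again.

**Last checks:**
- **Drawer:** its front panel is at the same pixels in the top view as right after the pull, so it is at the stop.
- **Held tin:** its bottom is at about 0.25 m, roughly 13 cm above the cabinet top. It is upright to within about 2°, and the wrist force still reads 5 to 6 N.
- **Bystanders:** I compared a crop of the top view by eye before the nudge, and the cleaner, screwdriver, objective, jar and eyepiece showed no movement. The mug I only saw standing in the final scene picture. The pixel-difference check was inconclusive, probably because of the arm's moving shadow.
- **Tool tilt:** the tool drifted up to about 4° off vertical during the job, and the moves gave no way to correct it.

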